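# Level a plate warmer and lean on the spirit level to prove it

## Task

The small plate-warming cabinet does not stand level. Push its door shut until it seats on its catch, then lay the spirit level flat on top, lengthwise across the cabinet's width, let go of it, and turn the knob of the cabinet's screw leg until the bubble sits between its two lines. Then press down firmly on the spirit level so that the rubber foot settles, and finish while still pressing, with the bubble centred under your push; leave the glass, the espresso cup and the bowl where they stand.

Things in the scene. Friction and masses are not known exactly. Their poses are not given: they have to be found in the camera images.
- cabinet: Steel plate-warming cabinet, 180 deep (x) x 220 wide (y) mm; bare flat top 190 mm above the origin. Origin: middle of its footprint, at worktop height; x to its back, y to its left, z up. Two fixed feet under its right side (y = -90 mm), a screw leg outside its left side; it rocks about the two right feet. At the start its left side is 2 to 4 mm too low.
- door (a joint): Door angle (rad): 0 shut and seated, grows as it opens to the front. Upright hinge at the cabinet's x = -90, y = +106 mm; door 212 wide, 12 thick, 38 to 184 mm above the worktop, stands 0.45 to 0.8 open at the start. A roller catch resists over the last 0.1 rad with about 10 N at the free edge, then snaps the door home and keeps it there.
- door_push (a point): Clear point to push on the door's outer face, 145 mm from the hinge, 161 mm above the worktop. The bar handle is further out: 198 mm from the hinge, 66 to 136 mm above the worktop, standing 36 mm off the face.
- knob_grip (a point): Centre of the screw leg's black ribbed knob, 38 across, 26 mm high, at x = -30, y = +138 mm of the cabinet, 215 mm above its origin. Upright axis; foot, rod and knob are one piece, 8 mm a turn. Clockwise from above lowers the foot and raises the cabinet's left side: 5.6 mrad, or 4.5 mm of bubble, for 1 rad of turn. Takes 0.1 N m, stays put, no stop within the range needed.
- level: Aluminium spirit level with black end caps, 150 long (x) x 22 wide (y) x 30 high (z) mm, about 240 g. Origin: centre of its underside. The vial is in a window at the middle of the top; flat shoulders to press on lie on both sides of it, 28 to 70 mm from the middle. Lies on the worktop's front strip at the start.
- bubble (a joint): Bubble's offset from the vial's centre along the level's x axis (m). It floats to the higher end, 0.8 mm for each mrad of tilt, stops at 16.5 mm, settles in about 1.5 s. The bubble is 14 mm long, the two black lines 19 mm apart: between them within 2.5 mm. Pressing the level down with 10 N squashes the soft foot and moves the bubble about 1 mm away from the knob.
- glass_0: Clear drinking glass, 80 across, 100 mm high, bystander to be left alone. Origin: centre of its underside.
- espresso_0: Cream espresso cup with a handle, 62 across (91 over the handle), 56 mm high, bystander to be left alone. Origin: centre of its underside.
- bowl_white: White bowl, 120 across, 54 mm high, bystander to be left alone. Origin: centre of its underside.

How it is judged:
By the outcome, as a careful person would: the job done as asked, in the order asked, and still so for the second after the job is handed in, while the arm keeps its last pose, push and grip.
It also fails if it takes over 72 s, if anything falls off the work surface, if the arm or the gripper's body presses on something with over 40 N, if the wrist force passes 120 N, or if a joint passes its speed limit or range.

## Robot

A 6-joint arm with a two-finger parallel gripper is mounted at the origin on a cart in front of the work surface, level with it; the furniture and walls round the work are solid. World frame = base frame: x ahead of the robot, y to its left, z up, the work surface at z = 0. Lengths are in mm, angles in degrees, forces in N, time in s.
With the tool pointing down it reaches from about 300 to 850 mm from the base axis. Payload 4.2 kg.
Tool frame: the origin (TCP) lies midway between the tips of the shut fingers; the grasp point (between the pads) lies 19 mm behind it; z points along the fingers, y is the line along which they close (so a half turn about z gives the same grasp; the last joint's range is limited). The gripper opens to 91 mm and grips with 3 to 60 N. Pads are 32 mm wide; open, the fingers measure 118 mm over their backs; the gripper's body (76 mm by 178 mm) begins 60 mm behind the grasp point.
Start: joints at [65.718, 18.312, 89.639, -0, 72.044, -1.146], TCP at [225.932, 528.774, 176.176] pointing down, gripper open.
Joint ranges: [-177.97, 177.97], [-48.28, 115.42], [12.27, 149.76], [-77.06, 257.06], [2.81, 150.46], [-146.56, 146.56]. Speed limits (degrees/s): [147.25, 147.25, 180, 180, 180, 180].

## Interface

Orientations are given as [roll, pitch, yaw] about the fixed x, y, z axes, in that order (R = Rz(yaw) Ry(pitch) Rx(roll)).
In Python, from workcell import env gives the robot as it stands.
- The arm moves only by the shell command python3 -m jog 'ROWS' [FORCE]. ROWS is a JSON object of lists of equal length, an entry for each row: "jaw": the finger opening in mm, from 0 to 91.2; "slide": the shift along the tool's x, y, z in units of 30 mm (1.0 is 30 mm), a list of three; "spin": the turn about the tool's z in units of 8 degrees (1.0 is 8 degrees). In form: {"jaw": [jaw, ...], "slide": [[dx, dy, dz], ...], "spin": [spin, ...]}. A call has 1 to 10 rows; each row shifts and turns the commanded pose from where the row before left it, along the tool's axes as they then stand; what a row does not reach is not made up. A row lasts 1/10 s, in which the tool goes at most 50 mm and 8.59 degrees, less where a joint would pass 70% of its speed; a pose out of reach is approached as far as the arm can. A call is refused whole if a number of a shift passes 1 or a number of a turn 1, either way. A call with a gripper value outside its range is refused whole. The fingers move at their own pace and stop on an object; FORCE is the grip in N (left out, the last holds). Time passes only in rows, so rows that do not move let the fingers close. It gives the time, the measured TCP pose, the force, the opening and the grip force at its end, in the units of the state.
- env.state(): the state, without advancing time (a new reading comes with each control period).
- env.grab_frame(name): name is "scene" or "top" or "wrist"; returns the picture (400x640x3 uint8, red, green, blue); there is no depth.
- env.camera_model(name): a dict with "fx", "fy", "cx", "cy" (pixels), "camera_from_world" (4x4, takes a point from world to camera coordinates). Camera axes: x right, y up, looking along -z (the intrinsics and any distortion apply to the point x, -y, -z); pixel columns grow to the right and rows downward; lengths in mm; the calibration is good to about 2 mm. A picture is of the moment at which its call begins: read the wrist's pose just before it. camera_model takes no time and is no camera call; for the wrist camera it gives the pose at the moment of the call.
- env.job_done(): hands the job in; it is judged then, once.
The state is a dict: "time_s": time; "qpos": joint angles; "qvel": joint speeds; "effort": joint torques, N m; "ee_pos": TCP position; "ee_rot": TCP orientation; "force": force on the tool from outside, world axes, zero at the start; "torque": the same for the moment, N m; "gripper_width": finger opening in mm; "gripper_force": force on a finger pad.
Only numpy, scipy, OpenCV 4.12 (cv2) and the standard library are available. Lean on these libraries where they do the work, as an engineer would, in place of code of your own. Each camera call takes 0.05 s, during which the arm holds its last target. There are 200 camera calls.

## Working session

There is one attempt and no reset: what is moved stays moved. The work goes in short steps, Python scripts to look and compute and a shell command to move; the robot and the scene stay as the last step left them, time stands still between calls to the robot, and variables do not carry over. Pictures are saved under pics/ and viewed, at most 10 in all, crops included, and the job is handed in when it is done.

```bash
ls; mkdir -p pics; python3 - <<'E'
from workcell import env
import cv2,numpy as np
s=env.state();print(s)
for n in("scene","top","wrist"):
    m=env.camera_model(n);print(n,{k:np.round(v,3).tolist() if not isinstance(v,str) else v for k,v in m.items()})
    cv2.imwrite(f"pics/{n}0.png",env.grab_frame(n)[:,:,::-1])
E
```

```text
pics
{'time_s': 0.0, 'qpos': array([ 6.57177589e+01,  1.83522265e+01,  8.97054655e+01, -6.57609252e-04,
        7.20450883e+01, -1.14574585e+00]), 'qvel': array([-0.07614342, -0.00829735, -0.00062124,  0.03787321,  0.01524991,
        0.08768976]), 'effort': array([-3.88665849e-04, -4.12468207e+01, -2.31980646e+01,  7.25367316e-02,
        4.58641886e-02, -1.38056494e-04]), 'ee_pos': array([225.69655515, 528.23068262, 175.32085946]), 'ee_rot': array([-1.79897228e+02, -1.43007000e-03,  1.56863707e+02]), 'force': array([ 0.33789217, -0.66145169,  0.03886669]), 'torque': array([0.00973162, 0.03880029, 0.05213492]), 'gripper_force': 0.0, 'gripper_width': 91.24425502205945}
scene {'fx': 474.755, 'fy': 474.755, 'cx': 319.134, 'cy': 194.796, 'camera_from_world': [[0.494, -0.87, 0.01, -368.228], [0.575, 0.335, 0.746, -350.315], [-0.652, -0.363, 0.666, -1616.354], [0.0, 0.0, 0.0, 1.0]]}
top {'fx': 488.879, 'fy': 488.879, 'cx': 328.175, 'cy': 193.162, 'camera_from_world': [[-0.014, -1.0, -0.008, -111.189], [0.996, -0.015, 0.09, -527.309], [-0.09, -0.007, 0.996, -1708.527], [0.0, 0.0, 0.0, 1.0]]}
wrist {'fx': 275.997, 'fy': 275.997, 'cx': 322.218, 'cy': 197.588, 'camera_from_world': [[0.393, 0.92, -0.002, -574.918], [-0.88, 0.375, -0.291, 33.723], [-0.267, 0.116, 0.957, -392.312], [0.0, 0.0, 0.0, 1.0]]}
```

View pics/scene0.png

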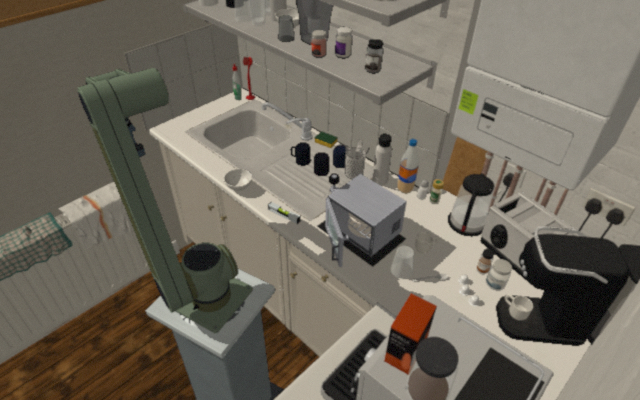

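View pics/top0.png

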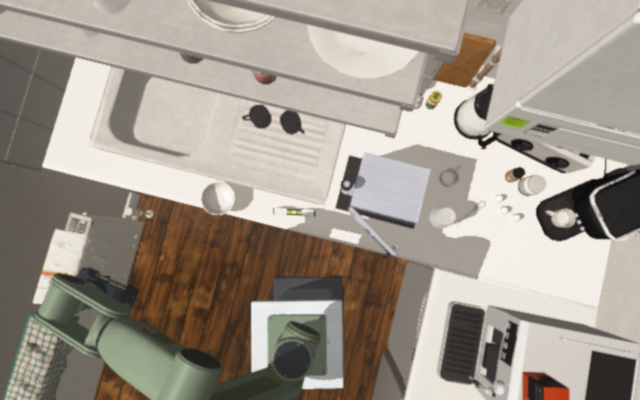

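The scene view shows the cabinet near (365,215) with its door open, the knob at (334,180), the level at (284,212) and the bowl at (237,178). In the top view the cabinet top spans about (360–430,153–227), the knob is at (347,184) and the level at (294,211).

```bash
python3 - <<'E'
import cv2,numpy as np
a=cv2.imread("pics/top0.png")[145:260,260:460];b=cv2.imread("pics/scene0.png")[160:270,260:440]
a=cv2.resize(a,(800,460),interpolation=cv2.INTER_CUBIC);cv2.imwrite("pics/tc.png",a)
cv2.imwrite("pics/sc.png",cv2.resize(b,(800,489),interpolation=cv2.INTER_CUBIC))
E
```

```text
(no output)
```

View pics/tc.png

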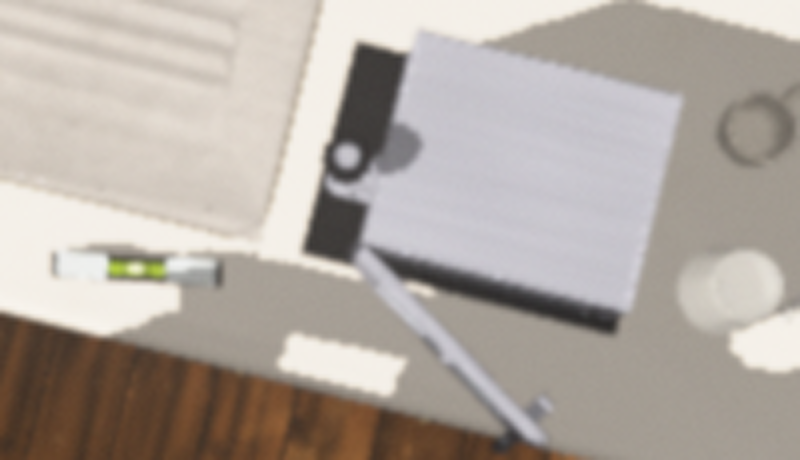

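Crop (4x): the cabinet top corners are at (418,30), (682,95), (630,312) and (365,245). The knob top is at (347,156), the door free edge near (540,440), the level ends at (53,264) and (221,271), the glass near (735,285) and the cup near (757,130).

```bash
cat > h.py <<'E'
from workcell import env
import numpy as np, cv2
from scipy.optimize import least_squares
def proj(m,P):
    P=np.atleast_2d(P);C=m["camera_from_world"];c=P@C[:3,:3].T+C[:3,3]
    return np.c_[m["cx"]+m["fx"]*c[:,0]/-c[:,2], m["cy"]+m["fy"]*(-c[:,1])/-c[:,2]]
def back(m,uv,z):
    C=m["camera_from_world"];R=C[:3,:3];o=-R.T@C[:3,3]
    d=R.T@np.array([(uv[0]-m["cx"])/m["fx"],-(uv[1]-m["cy"])/m["fy"],-1]);return o+d*(z-o[2])/d[2]
def Rz(a):c,s=np.cos(a),np.sin(a);return np.array([[c,-s],[s,c]])
E
python3 - <<'E'
from h import *
m=env.camera_model("top");print({k:v for k,v in m.items() if k not in("fx","fy","cx","cy","camera_from_world")})
f=lambda u,v:np.array([260+u/4,145+v/4])
uv=np.array([f(418,30),f(682,95),f(630,312),f(365,245),f(347,156)])
L=np.array([[90,110,188],[90,-110,190],[-90,-110,190],[-90,110,188],[-30,138,228]])
def w(p):return np.c_[L[:,:2]@Rz(p[2]).T+p[:2],L[:,2]]
r=least_squares(lambda p:(proj(m,w(p))-uv).ravel(),[600,-100,0]);p=r.x
print("cab",p[:2],np.degrees(p[2]),"res",r.fun.round(2));
print("knob",w(p)[4])
h=Rz(p[2])@[-90,106]+p[:2];e=back(m,f(540,440),184)[:2]-h
a=np.arctan2(*(Rz(p[2]).T@e)[::-1]);print("hinge",h,"edge",np.linalg.norm(e),"doorangle",np.degrees(a)+90)
l=back(m,f(53,264),28);q=back(m,f(221,271),28);print("level",l,q,(l+q)/2,np.linalg.norm(l-q),np.degrees(np.arctan2(*(q-l)[[1,0]])))
print("glass",back(m,f(705,295),0),back(m,f(747,285),100),"esp",back(m,f(757,130),56),"bowl",back(m,(218,198),54))
print(proj(m,[225.7,528.2,175]))
for n in("scene","wrist"): print(n,proj(env.camera_model(n),w(p)).round(1).tolist())
E
```

```text
{}
cab [ 526.4447691  -320.69643513] -15.182788989383452 res [-0.28 -0.41  0.34 -0.03  0.28  0.15 -0.66 -0.19  0.32  0.46]
knob [ 533.63401437 -179.6563176   228.        ]
hinge [ 467.34752462 -194.82540711] edge 206.03390422790426 doorangle -34.138510417915214
level [464.9738963  75.6109929  28.       ] [456.66129547 -72.35100043  28.        ] [460.81759589   1.62999623  28.        ] 148.1953130284517 -93.21553390177046
glass [ 430.41004984 -502.75969797    0.        ] [ 434.86962319 -517.01904619  100.        ] esp [ 571.14259818 -540.81928993   56.        ] bowl [511.64514931 264.87647534  54.        ]
[[126.13629333 285.61297842]]
scene [[360.2, 174.1], [406.4, 201.2], [374.3, 226.4], [327.6, 196.0], [333.7, 176.7]]
wrist [[-41.3, 650.7], [-178.7, 662.4], [-268.2, 599.7], [-112.9, 585.1], [-112.0, 663.5]]
```

View pics/wrist0.png

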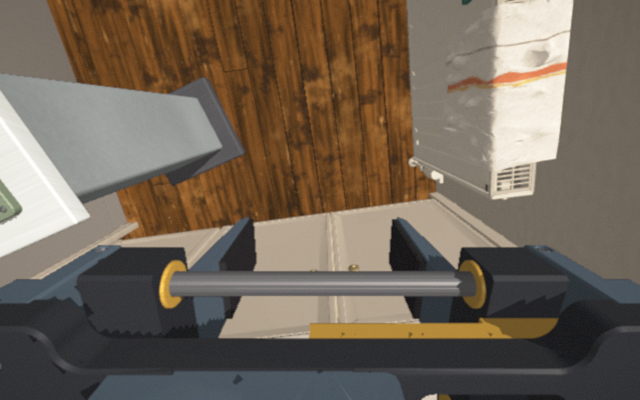

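View pics/sc.png

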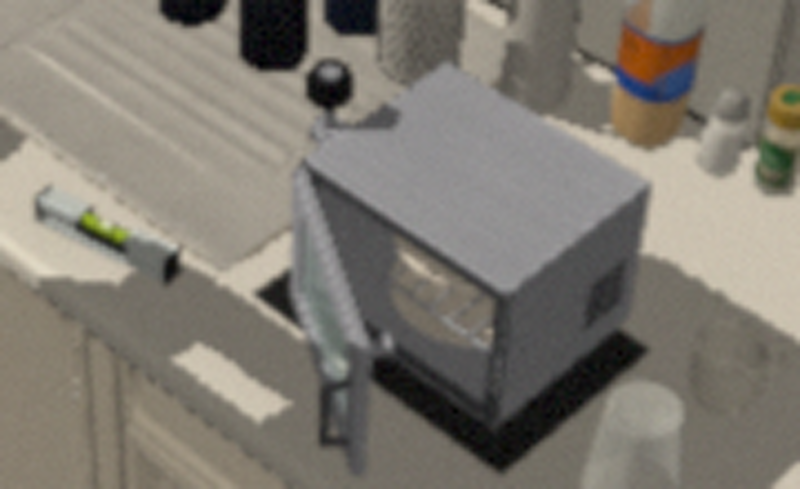

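Both views agree with the fitted cabinet pose. The wrist view shows only the floor and the open fingers. In the enlarged scene crop the knob is at (330,75) and the door stands about 34° open. Next I move to the outside of the door with the fingers shut.

```bash

python3 -m jog '{"jaw":[0,0,0,0,0,0,0,0,0],"slide":[[0,0,-0.28],[0,0,-0.28],[0,0,-0.28],[0,0,-0.28],[0,0,-0.28],[0,0,-0.28],[0,0,-0.28],[0,0,-0.28],[0,0,-0.28]],"spin":[1,1,1,1,1,1,1,1,0.36]}' 20
python3 -m jog '{"jaw":[0,0,0,0,0,0,0],"slide":[[-0.9,0.415,0],[-0.9,0.415,0],[-0.9,0.415,0],[-0.9,0.415,0],[-0.9,0.415,0],[-0.9,0.415,0],[-0.9,0.415,0]],"spin":[0,0,0,0,0,0,0]}'
python3 -m jog '{"jaw":[0,0,0,0,0,0,0],"slide":[[-0.9,0.415,0],[-0.9,0.415,0],[-0.9,0.415,0],[-0.9,0.415,0],[-0.9,0.415,0],[-0.9,0.415,0],[-0.9,0.415,0]],"spin":[0,0,0,0,0,0,0]}'
python3 -m jog '{"jaw":[0,0,0,0,0,0,0],"slide":[[-0.9,-0.225,0],[-0.9,-0.225,0],[-0.9,-0.225,0],[-0.9,-0.225,0],[-0.9,-0.225,0],[-0.9,-0.225,0],[-0.9,-0.225,0]],"spin":[0,0,0,0,0,0,0]}'
python3 -m jog '{"jaw":[0,0,0,0,0,0,0,0],"slide":[[-0.9,-0.225,0],[-0.9,-0.225,0],[-0.9,-0.225,0],[-0.9,-0.225,0],[-0.9,-0.225,0],[-0.9,-0.225,0],[-0.9,-0.225,0],[0,0,0]],"spin":[0,0,0,0,0,0,0,0]}'
```

```text
time_s: 1.05
ee_pos: [225.8, 528.6, 251.7]
ee_rot: [-180.0, 0.0, 89.8]
force: [1.0, -0.0, -0.5]
gripper_width: 22.3
gripper_force: 0.0
time_s: 1.75
ee_pos: [313.2, 338.4, 251.5]
ee_rot: [-180.0, 0.0, 90.0]
force: [0.9, -0.9, 1.0]
gripper_width: 0.3
gripper_force: 0.0
time_s: 2.45
ee_pos: [400.3, 149.5, 251.6]
ee_rot: [-180.0, 0.0, 90.0]
force: [0.4, -0.5, -0.5]
gripper_width: 0.3
gripper_force: 0.0
time_s: 3.15
ee_pos: [352.2, -39.2, 251.6]
ee_rot: [-180.0, -0.0, 90.0]
force: [0.4, -0.9, -0.2]
gripper_width: 0.4
gripper_force: 0.0
time_s: 3.95
ee_pos: [304.8, -229.4, 251.4]
ee_rot: [-180.0, 0.0, 89.8]
force: [-0.2, 0.0, -0.8]
gripper_width: 0.2
gripper_force: 0.0
```

```bash

python3 -m jog '{"jaw":[0,0,0,0,0,0,0],"slide":[[0,0,0.8],[0,0,0.8],[0,0,0.8],[0,0,0.7],[-0.456,0.4,0],[-0.456,0.4,0],[-0.456,0.4,0]],"spin":[0,0,0,0,0,0,0]}'
python3 -m jog '{"jaw":[0,0,0,0,0,0,0],"slide":[[-0.283,0.233,0],[-0.283,0.233,0],[-0.283,0.233,0],[-0.283,0.233,0],[-0.155,0.2,0],[-0.155,0.2,0],[-0.155,0.2,0]],"spin":[0,0,0,0,0,0,0]}'
python3 -m jog '{"jaw":[0,0,0,0],"slide":[[-0.06,0.1,0],[-0.06,0.1,0],[-0.06,0.1,0],[-0.05,0.1,0]],"spin":[0,0,0,0]}'
```

```text
time_s: 4.65
ee_pos: [342.0, -267.7, 158.5]
ee_rot: [-180.0, -0.1, 90.0]
force: [0.7, -0.2, -0.7]
gripper_width: 0.3
gripper_force: 0.0
time_s: 5.35
ee_pos: [387.8, -316.5, 158.7]
ee_rot: [-180.0, -0.0, 90.0]
force: [-0.1, -0.2, 0.9]
gripper_width: 0.5
gripper_force: 0.0
time_s: 5.75
ee_pos: [399.6, -323.1, 158.8]
ee_rot: [180.0, -0.0, 90.0]
force: [-0.1, -0.6, 0.5]
gripper_width: 0.2
gripper_force: 0.0
```

```bash

for i in 1 ; do
python3 -m jog '{"jaw":[0,0],"slide":[[-0.03,0.1,0],[-0.03,0.1,0]],"spin":[0,0]}' | egrep 'pos|force: \['
python3 -m jog '{"jaw":[0,0],"slide":[[-0.03,0.1,0],[-0.03,0.1,0]],"spin":[0,0]}'| egrep 'pos|force: \['
python3 -m jog '{"jaw":[0,0],"slide":[[-0.03,0.1,0],[-0.03,0.1,0]],"spin":[0,0]}'| egrep 'pos|force: \['
done
python3 - <<'E'
from h import *
cv2.imwrite("pics/d1.png",cv2.resize(env.grab_frame("scene")[160:270,260:440,::-1],(800,489),interpolation=cv2.INTER_CUBIC))
E
```

```text
ee_pos: [405.7, -324.9, 158.7]
force: [-0.4, 0.1, -0.2]
ee_pos: [411.7, -326.8, 158.7]
force: [0.3, -0.2, -0.8]
ee_pos: [417.7, -328.6, 158.7]
force: [0.6, 0.4, 0.6]
```

View pics/d1.png

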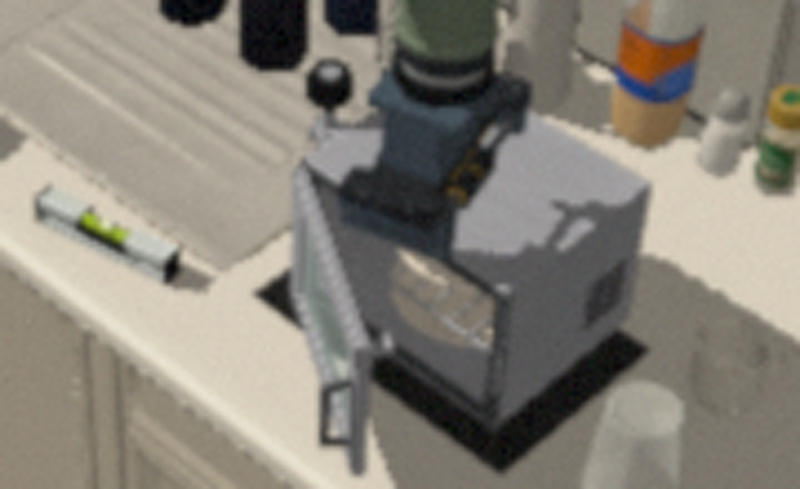

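The door has not moved: its free edge is still at (365,345) and the gripper is standing over the opening. I'll check the door angle in both views.

```bash
python3 - <<'E'
from h import *
p=np.array([526.4,-320.7]);A=np.radians(-15.18);h=Rz(A)@[-90,106]+p
for th in (25,30,34,38,42,46):
    d=Rz(A-np.pi/2-np.radians(th))@[1,0]
    r=[]
    for z in(184,38):
        e=np.r_[h+212*d,z];r+=[((proj(env.camera_model("scene"),e)[0]-[260,160])*4.444).round(),((proj(env.camera_model("top"),e)[0]-[260,145])*4).round()]
    print(th,e[:2].round(),*r)
print(proj(env.camera_model("scene"),[[417,-328,158],[467,-195,184]]))
a=cv2.resize(env.grab_frame("top")[145:260,260:460,::-1],(800,460),interpolation=cv2.INTER_CUBIC);cv2.imwrite("pics/d2.png",a)
E
```

```text
25 [ 331. -357.] [406. 345.] [574. 415.] [396. 471.] [550. 411.]
30 [ 317. -344.] [382. 350.] [559. 432.] [374. 476.] [536. 427.]
34 [ 307. -333.] [363. 353.] [546. 445.] [356. 479.] [524. 439.]
38 [ 298. -322.] [344. 356.] [531. 457.] [337. 482.] [511. 450.]
42 [ 289. -310.] [324. 357.] [516. 468.] [319. 483.] [497. 460.]
46 [ 282. -297.] [304. 357.] [500. 478.] [300. 483.] [482. 469.]
[[354.61853977 224.00337574]
 [328.38372702 197.45622936]]
```

View pics/d2.png

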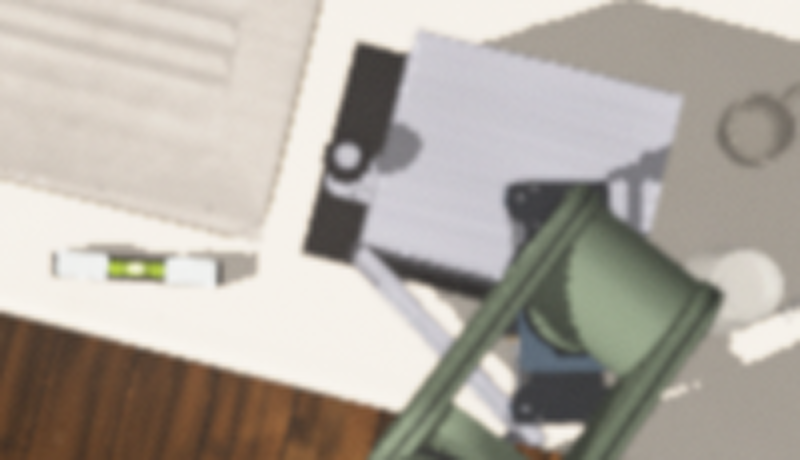

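```bash
python3 - <<'E'
from h import *
s=env.state();print(s["ee_pos"],s["ee_rot"],s["gripper_width"])
m=env.camera_model("wrist");C=m["camera_from_world"];o=-C[:3,:3].T@C[:3,3]
print("cam pos rel tcp",(o-s["ee_pos"]).round(1))
t=s["ee_pos"]
# tool yaw 90: x=+Y, y=+X, z=-Z
for dz in(0,20,40,60,100): print(dz,proj(m,t+np.array([[0,0,dz],[45,0,dz],[-45,0,dz],[0,16,dz],[0,-16,dz]])).round().tolist())
w=env.grab_frame("wrist");cv2.imwrite("pics/w1.png",w[:,:,::-1])
f=env.grab_frame("scene")[:,:,::-1]
m2=env.camera_model("scene");print([proj(m2,t+[0,0,d])[0].round(1).tolist() for d in(0,20,40,60,80)])
b=cv2.imread("pics/scene0.png")
f4=cv2.resize(f[170:240,320:400],(480,420),interpolation=cv2.INTER_CUBIC)
w4=cv2.resize(w[180:400,140:500,::-1],(480,293))
o=np.zeros((420,780,3),np.uint8);o[:,:480]=f4;o[:,480:]=cv2.resize(w[:,:,::-1],(300,188)).repeat(1,0)[0:1]*0
cv2.imwrite("pics/c1.png",np.hstack([f4,np.vstack([cv2.resize(w[:,:,::-1],(320,200)),np.zeros((220,320,3),np.uint8)])]))
E
```

```text
[ 417.84587796 -328.68104351  158.65540695] [ 1.79990284e+02 -4.57470530e-04  8.99921541e+01] 0.3522854173512467
cam pos rel tcp [  1.   83.1 208.8]
0 [[321.0, 221.0], [376.0, 221.0], [265.0, 221.0], [321.0, 202.0], [321.0, 239.0]]
20 [[321.0, 231.0], [381.0, 231.0], [260.0, 231.0], [321.0, 210.0], [321.0, 250.0]]
40 [[321.0, 243.0], [388.0, 243.0], [254.0, 243.0], [321.0, 221.0], [321.0, 264.0]]
60 [[320.0, 258.0], [395.0, 258.0], [246.0, 258.0], [320.0, 233.0], [321.0, 281.0]]
100 [[320.0, 301.0], [417.0, 300.0], [223.0, 301.0], [320.0, 270.0], [320.0, 329.0]]
[[354.9, 223.8], [355.3, 219.7], [355.6, 215.6], [356.0, 211.4], [356.3, 207.2]]
```

View pics/c1.png

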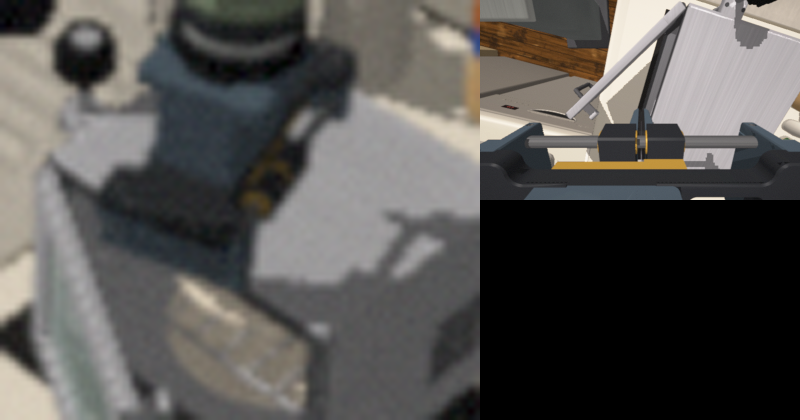

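```bash
python3 - <<'E'
from h import *
w=cv2.imread("pics/w1.png")
for r in range(196,276,4): print(r,w[r,300:342:3].mean(-1).astype(int).tolist())
f=env.grab_frame("scene")[:,:,::-1].astype(int);b=cv2.imread("pics/scene0.png").astype(int)
d=np.abs(f-b).sum(-1)
for r in range(204,232,2): print(r,d[r,338:372:2].tolist())
E
```

```text
196 [149, 148, 150, 150, 152, 150, 149, 67, 23, 25, 41, 50, 62, 116]
200 [147, 148, 149, 150, 150, 148, 145, 24, 26, 22, 46, 46, 98, 113]
204 [147, 149, 149, 148, 150, 151, 109, 26, 26, 26, 53, 55, 115, 116]
208 [148, 149, 151, 150, 148, 149, 51, 27, 25, 45, 48, 83, 114, 113]
212 [148, 149, 148, 149, 147, 129, 24, 21, 25, 44, 51, 110, 115, 114]
216 [149, 149, 148, 150, 147, 87, 26, 26, 39, 50, 74, 115, 114, 111]
220 [146, 149, 147, 123, 93, 94, 47, 37, 44, 57, 96, 95, 102, 113]
224 [147, 147, 133, 92, 93, 94, 41, 39, 42, 51, 94, 92, 90, 108]
228 [148, 149, 113, 91, 94, 92, 42, 40, 39, 45, 96, 94, 96, 95]
232 [148, 141, 95, 94, 93, 89, 41, 41, 42, 45, 95, 93, 94, 91]
236 [147, 109, 94, 95, 95, 89, 37, 40, 40, 44, 91, 92, 93, 96]
240 [140, 94, 94, 90, 94, 86, 38, 40, 41, 43, 90, 94, 96, 93]
244 [108, 94, 96, 95, 92, 82, 35, 50, 45, 41, 91, 95, 94, 96]
248 [49, 47, 50, 46, 66, 77, 38, 47, 44, 42, 91, 56, 48, 47]
252 [48, 48, 48, 47, 68, 73, 38, 50, 45, 39, 85, 51, 49, 49]
256 [51, 47, 46, 46, 67, 63, 32, 47, 43, 42, 81, 51, 47, 47]
260 [45, 48, 49, 46, 69, 60, 37, 50, 46, 41, 79, 79, 49
[... 570 characters left out ...]
, 300, 295, 309, 102, 31, 39, 29, 29]
214 [16, 4, 24, 1, 12, 71, 147, 73, 84, 251, 295, 294, 80, 42, 32, 36, 27]
216 [15, 29, 7, 9, 10, 9, 6, 24, 65, 28, 125, 305, 121, 78, 82, 41, 26]
218 [13, 13, 24, 11, 14, 19, 27, 30, 12, 4, 18, 74, 138, 173, 169, 158, 163]
220 [17, 21, 22, 18, 20, 20, 22, 29, 39, 21, 21, 3, 47, 98, 181, 170, 156]
222 [16, 19, 21, 16, 37, 19, 23, 28, 29, 29, 36, 13, 13, 16, 65, 149, 180]
224 [25, 19, 13, 20, 12, 30, 27, 13, 28, 20, 7, 26, 22, 25, 8, 45, 77]
226 [13, 19, 21, 14, 19, 29, 22, 35, 27, 32, 23, 16, 32, 25, 14, 15, 4]
228 [41, 24, 21, 24, 16, 20, 11, 28, 18, 16, 27, 23, 18, 25, 29, 20, 22]
230 [32, 28, 24, 27, 21, 25, 22, 35, 21, 25, 30, 28, 26, 30, 24, 20, 22]
```

```bash
python3 - <<'E'
from h import *
m=env.camera_model("wrist");p=np.array([526.4,-320.7]);R=Rz(np.radians(-15.18))
W=lambda x,y,z:np.r_[R@[x,y]+p,z]
L=[[-90,110,188],[-90,0,190],[-90,50,190],[-30,138,228],[-90,-30,190]]
print(proj(m,[W(*l) for l in L]).round().tolist())
print("door edge",proj(m,[[307,-333,184],[307,-333,38]]).round())
w=cv2.imread("pics/w1.png")
o=w[0:280,160:560].copy()
for l in L[:4]:
    u=proj(m,W(*l))[0].round().astype(int)-[160,0];cv2.drawMarker(o,tuple(int(v) for v in u),(0,0,255),0,10,1)
u=(147,230);cv2.drawMarker(o,u,(0,255,0),0,10,1)
cv2.imwrite("pics/c2.png",cv2.resize(o,(800,560)))
E
```

```text
[[411.0, 13.0], [354.0, 194.0], [378.0, 119.0], [600.0, -52.0], [341.0, 234.0]]
door edge [[169. 239.]
 [232. 188.]]
```

View pics/c2.png

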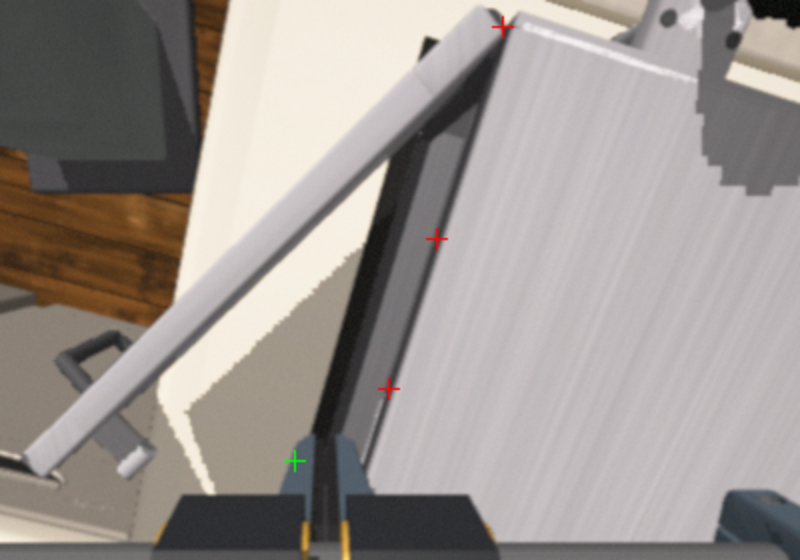

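The markers fit the cabinet edge, so the frame is right. The shut fingers, though, end about 35–40 mm short of the reported TCP: tips at (325,435) in the crop. So the tips passed over the door top. I'll back out, go lower and push again.

```bash

python3 -m jog '{"jaw":[0,0,0,0,0,0,0],"slide":[[0.617,-0.733,0],[0.617,-0.733,0],[0.617,-0.733,0],[0.617,-0.733,0],[0,0,0.4],[0,0,0.4],[0,0,0.42]],"spin":[0,0,0,0,0,0,0]}'| egrep 'time|pos|force: \['
python3 -m jog '{"jaw":[0,0,0],"slide":[[-0.25,0.2,0],[-0.25,0.2,0],[-0.25,0.2,0]],"spin":[0,0,0]}'| egrep 'pos|force: \['
python3 -m jog '{"jaw":[0,0],"slide":[[-0.25,0.2,0],[-0.25,0.2,0]],"spin":[0,0]}'| egrep 'pos|force: \['
python3 -m jog '{"jaw":[0,0],"slide":[[-0.25,0.25,0],[-0.25,0.25,0]],"spin":[0,0]}'| egrep 'pos|force: \['
```

```text
time_s: 7.3
ee_pos: [329.4, -254.4, 122.2]
force: [0.3, 0.3, -0.0]
ee_pos: [348.6, -278.1, 122.7]
force: [0.2, 0.3, 0.1]
ee_pos: [360.4, -293.0, 122.4]
force: [-0.5, 0.7, -0.0]
ee_pos: [375.2, -307.7, 122.1]
force: [-0.3, 0.2, -0.6]
```

```bash
cat > door.py <<'E'
from h import *
f=cv2.cvtColor(env.grab_frame("scene"),cv2.COLOR_RGB2GRAY);b=cv2.cvtColor(cv2.imread("pics/scene0.png"),cv2.COLOR_BGR2GRAY)
for r in(238,250): print(r,"old",b[r,326:396:3].tolist(),"\n    new",f[r,326:396:3].tolist())
E
python3 door.py
```

```text
238 old [111, 93, 114, 112, 84, 107, 84, 110, 54, 81, 83, 81, 86, 93, 112, 59, 71, 73, 80, 81, 82, 78, 69, 19] 
    new [200, 204, 181, 71, 136, 162, 118, 112, 120, 132, 133, 122, 88, 100, 88, 54, 84, 87, 85, 86, 84, 85, 75, 22]
250 old [116, 111, 55, 87, 83, 84, 107, 109, 65, 18, 15, 22, 46, 38, 53, 43, 84, 75, 13, 13, 24, 21, 72, 110] 
    new [203, 204, 205, 202, 204, 205, 203, 157, 110, 126, 134, 91, 51, 41, 56, 75, 88, 76, 23, 21, 19, 11, 81, 119]
```

The door is moving. I continue through the catch.

```bash

python3 -m jog '{"jaw":[0,0,0],"slide":[[-0.15,0.22,0],[-0.1,0.2,0],[-0.1,0.2,0]],"spin":[0,0,0]}'| egrep 'pos|force: \['
for i in 1; do
python3 -m jog '{"jaw":[0,0],"slide":[[-0.04,0.1,0],[-0.04,0.1,0]],"spin":[0,0]}'| egrep 'pos|force: \['
python3 -m jog '{"jaw":[0,0],"slide":[[-0.04,0.1,0],[-0.04,0.1,0]],"spin":[0,0]}'| egrep 'pos|force: \['
done
python3 door.py
```

```text
ee_pos: [393.5, -317.7, 122.1]
force: [-0.4, 0.8, 0.2]
ee_pos: [397.0, -319.1, 121.9]
force: [-9.1, 1.5, 6.2]
ee_pos: [397.2, -319.1, 121.8]
force: [-22.3, 5.8, 14.9]
238 old [111, 93, 114, 112, 84, 107, 84, 110, 54, 81, 83, 81, 86, 93, 112, 59, 71, 73, 80, 81, 82, 78, 69, 19] 
    new [206, 204, 181, 44, 35, 117, 132, 157, 126, 128, 129, 130, 81, 99, 86, 48, 78, 82, 88, 86, 84, 83, 76, 19]
250 old [116, 111, 55, 87, 83, 84, 107, 109, 65, 18, 15, 22, 46, 38, 53, 43, 84, 75, 13, 13, 24, 21, 72, 110] 
    new [206, 205, 204, 205, 205, 204, 203, 202, 117, 38, 113, 55, 99, 116, 63, 52, 86, 75, 29, 19, 18, 21, 82, 118]
```

```bash

python3 -m jog '{"jaw":[0,0,0],"slide":[[0.1,-0.4,0],[0,-0.1,0],[0,0,0]],"spin":[0,0,0]}'| egrep 'pos|force: \['
python3 -m jog '{"jaw":[0,0,0],"slide":[[0,0,0.2],[0,0,0.2],[0,0,0.2]],"spin":[0,0,0]}'| egrep 'pos|force: \['
python3 - <<'E'
from h import *
s=env.state();t=s["ee_pos"];m=env.camera_model("wrist")
w=env.grab_frame("wrist");cv2.imwrite("pics/w2.png",w[:,:,::-1])
g=cv2.cvtColor(w,cv2.COLOR_RGB2GRAY)
for r in range(170,276,6): print(r,g[r,280:362:4].tolist())
for dz in(0,30,40,50,60): print(dz,proj(m,t+np.array([[0,0,dz],[-13,16,dz],[13,16,dz]])).round().tolist())
p=np.array([526.4,-320.7]);R=Rz(np.radians(-15.18))
print(proj(m,[np.r_[R@[x,y]+p,184] for x in(-90,-102) for y in (0,-40,-80,-106)]).round().tolist())
E
```

```text
ee_pos: [390.4, -319.5, 122.4]
force: [1.3, 0.3, -0.5]
ee_pos: [390.3, -319.2, 103.3]
force: [-0.4, 0.1, -0.7]
170 [235, 238, 237, 238, 238, 239, 238, 238, 238, 237, 239, 237, 238, 238, 238, 237, 237, 237, 239, 145, 174]
176 [236, 238, 238, 238, 237, 238, 237, 238, 237, 238, 239, 238, 236, 238, 237, 237, 237, 238, 225, 140, 193]
182 [236, 237, 238, 237, 237, 238, 238, 237, 238, 238, 237, 238, 238, 238, 238, 237, 237, 238, 135, 189, 188]
188 [237, 238, 237, 237, 238, 238, 237, 237, 237, 238, 238, 237, 238, 237, 238, 238, 238, 177, 155, 191, 173]
194 [238, 236, 238, 237, 237, 237, 237, 238, 236, 237, 237, 239, 238, 238, 238, 238, 236, 136, 192, 181, 144]
200 [238, 237, 238, 237, 237, 237, 238, 237, 238, 237, 237, 237, 237, 237, 237, 237, 150, 172, 191, 162, 133]
206 [237, 237, 237, 238, 238, 238, 238, 237, 237, 238, 236, 237, 237, 237, 238, 222, 138, 189, 177, 143, 103]
212 [237, 237, 236, 238, 238, 238, 238, 238, 238, 237, 238, 237, 237, 237, 237, 134, 188, 184, 144, 116, 111]
218 [236, 236, 236, 236, 237, 236, 237, 238, 185, 118, 232, 232, 138, 182, 187, 153, 190, 166, 141, 107, 115]
[... 541 characters left out ...]
 44, 42, 81, 47, 47, 49, 46, 48, 45, 47]
260 [48, 50, 45, 47, 48, 48, 48, 48, 81, 36, 43, 44, 43, 106, 48, 49, 46, 47, 48, 44, 50]
266 [44, 49, 46, 46, 47, 45, 44, 48, 150, 34, 54, 60, 54, 161, 44, 47, 46, 51, 50, 45, 45]
272 [37, 33, 35, 36, 34, 33, 30, 36, 165, 89, 87, 84, 87, 175, 35, 33, 37, 37, 32, 33, 32]
0 [[321.0, 221.0], [305.0, 202.0], [337.0, 202.0]]
30 [[321.0, 236.0], [302.0, 215.0], [340.0, 215.0]]
40 [[321.0, 243.0], [301.0, 221.0], [340.0, 221.0]]
50 [[321.0, 250.0], [300.0, 226.0], [341.0, 226.0]]
60 [[320.0, 258.0], [298.0, 233.0], [343.0, 233.0]]
[[417.0, 239.0], [391.0, 303.0], [368.0, 359.0], [355.0, 391.0], [395.0, 233.0], [370.0, 298.0], [349.0, 354.0], [337.0, 387.0]]
```

```bash
python3 - <<'E'
from h import *
p=np.array([526.4,-320.7]);A=np.radians(-15.18);h=Rz(A)@[-90,106]+p
m=env.camera_model("scene");mw=env.camera_model("wrist")
for th in (0,.05,.1,.15,.2,.25,.3):
    d=Rz(A-np.pi/2-th)@[1,0];n=Rz(A+np.pi-th)@[1,0]
    out=[]
    for off in(0,12):
        q=proj(m,[np.r_[h+212*d+off*n,z] for z in(184,38)]);out+=[q.round().tolist()]
    q=proj(mw,[np.r_[h+r*d+12*n,184] for r in(60,90,120)]).round().tolist()
    print(th,out,"wrist",q)
cv2.imwrite("pics/d3.png",env.grab_frame("scene")[:,:,::-1])
f=cv2.imread("pics/d3.png",0);b=cv2.imread("pics/scene0.png",0)
for r in range(226,276,6): print(r,f[r,330:400:3].tolist())
E
```

```text
0 [[[373.0, 227.0], [370.0, 255.0]], [[371.0, 229.0], [368.0, 257.0]]] wrist [[430.0, 145.0], [407.0, 206.0], [387.0, 259.0]]
0.05 [[[371.0, 229.0], [368.0, 257.0]], [[369.0, 230.0], [365.0, 259.0]]] wrist [[425.0, 142.0], [399.0, 202.0], [376.0, 255.0]]
0.1 [[[369.0, 230.0], [366.0, 258.0]], [[366.0, 232.0], [363.0, 260.0]]] wrist [[419.0, 139.0], [391.0, 198.0], [366.0, 250.0]]
0.15 [[[367.0, 231.0], [363.0, 260.0]], [[364.0, 233.0], [361.0, 261.0]]] wrist [[414.0, 135.0], [383.0, 193.0], [356.0, 245.0]]
0.2 [[[364.0, 233.0], [361.0, 261.0]], [[361.0, 234.0], [359.0, 262.0]]] wrist [[409.0, 131.0], [375.0, 189.0], [346.0, 240.0]]
0.25 [[[362.0, 234.0], [359.0, 262.0]], [[359.0, 235.0], [356.0, 264.0]]] wrist [[404.0, 126.0], [368.0, 183.0], [336.0, 234.0]]
0.3 [[[359.0, 235.0], [356.0, 263.0]], [[356.0, 236.0], [353.0, 265.0]]] wrist [[399.0, 121.0], [361.0, 177.0], [326.0, 227.0]]
226 [84, 56, 46, 41, 35, 23, 24, 43, 51, 86, 84, 89, 91, 68, 51, 73, 84, 84, 82, 81, 81, 55, 50, 65]
232 [29, 99, 129, 152, 119, 62, 47, 52, 108, 140, 129, 83, 80, 90, 49, 83, 84, 83, 83, 83, 81, 59, 82, 89]
238 [202, 145, 25, 63, 125, 143, 142, 122, 127, 126, 116, 53, 87, 79, 54, 82, 84, 86, 88, 85, 82, 56, 15, 11]
244 [202, 201, 202, 201, 98, 38, 105, 129, 155, 117, 82, 122, 94, 70, 47, 86, 84, 84, 77, 26, 15, 20, 21, 78]
250 [199, 202, 205, 205, 202, 203, 191, 61, 66, 108, 95, 118, 91, 45, 70, 85, 54, 17, 12, 19, 22, 103, 141, 152]
256 [201, 203, 202, 204, 202, 199, 206, 205, 204, 162, 48, 110, 70, 29, 33, 17, 20, 14, 45, 114, 115, 120, 145, 146]
262 [206, 201, 202, 203, 202, 204, 203, 203, 206, 202, 202, 202, 143, 25, 9, 17, 82, 117, 113, 116, 117, 145, 144, 142]
268 [215, 218, 209, 202, 201, 203, 202, 204, 203, 201, 203, 201, 203, 203, 204, 197, 158, 120, 126, 114, 128, 156, 145, 140]
274 [138, 157, 190, 219, 213, 208, 203, 203, 204, 204, 201, 202, 202, 201, 204, 205, 201, 203, 202, 201, 201, 171, 141, 127]
```

```bash

python3 -m jog '{"jaw":[0,0],"slide":[[-0.05,0.13,0],[-0.05,0.13,0]],"spin":[0,0]}'| egrep 'pos|force: \['
python3 -m jog '{"jaw":[0,0],"slide":[[-0.04,0.12,0],[-0.04,0.12,0]],"spin":[0,0]}'| egrep 'pos|force: \['
python3 - <<'E'
from h import *
print(env.state()["torque"])
E
python3 door.py | grep new
```

```text
ee_pos: [394.8, -320.8, 103.4]
force: [-13.3, 3.6, 6.0]
ee_pos: [396.9, -321.6, 103.5]
force: [-17.4, 3.5, 7.8]
[ 0.19763454  2.38326232 -0.23185131]
    new [203, 203, 181, 47, 29, 101, 126, 150, 129, 126, 127, 127, 82, 91, 87, 45, 85, 84, 90, 88, 80, 84, 73, 11]
    new [204, 204, 204, 204, 203, 206, 202, 202, 117, 32, 88, 69, 87, 124, 75, 80, 85, 77, 21, 18, 22, 19, 78, 120]
```

The scene rows put the door at about 0.05–0.1 rad, and the 17 N is the catch. I keep pressing.

```bash

python3 -m jog '{"jaw":[0,0],"slide":[[-0.02,0.1,0],[-0.02,0.1,0]],"spin":[0,0]}'| egrep 'pos|force: \['
python3 -m jog '{"jaw":[0,0],"slide":[[-0.02,0.1,0],[-0.02,0.1,0]],"spin":[0,0]}'| egrep 'pos|force: \['
python3 door.py | grep new
python3 - <<'E'
from h import *
w=env.grab_frame("wrist");cv2.imwrite("pics/w3.png",w[:,:,::-1]);f=env.grab_frame("scene")[:,:,::-1];cv2.imwrite("pics/d4.png",f)
cv2.imwrite("pics/c3.png",np.hstack([cv2.resize(w[60:280,160:500,::-1],(440,285)),cv2.resize(f[190:270,310:410],(356,285),interpolation=cv2.INTER_CUBIC)]))
E
```

```text
ee_pos: [404.9, -324.4, 103.6]
force: [-22.9, 2.3, 10.0]
ee_pos: [404.3, -324.1, 103.6]
force: [-38.0, 4.2, 19.2]
    new [203, 201, 182, 44, 26, 50, 120, 128, 154, 130, 125, 127, 107, 63, 102, 80, 79, 85, 85, 83, 86, 80, 76, 23]
    new [202, 204, 205, 203, 204, 203, 202, 202, 115, 35, 32, 96, 42, 77, 111, 77, 85, 78, 16, 18, 20, 19, 78, 117]
```

The TCP jumped 8 mm and then met a hard stop, so the door has snapped shut. I back off and go over the level.

```bash

python3 -m jog '{"jaw":[0,0,0,0,0,20],"slide":[[0.1,-0.5,0],[0.1,-0.8,0],[0,-0.5,-0.9],[0,0,-1],[0,0,-1],[0,0,-1]],"spin":[0,0,0,0,0,0]}'| egrep 'time|pos|force: \['
python3 - <<'E'
from h import *
s=env.state();print(s["ee_pos"])
f=env.grab_frame("scene");cv2.imwrite("pics/d5.png",f[:,:,::-1])
g=cv2.cvtColor(f,cv2.COLOR_RGB2GRAY)
for r in range(214,276,6): print(r,g[r,320:395:3].tolist())
t=env.grab_frame("top");hsv=cv2.cvtColor(t,cv2.COLOR_RGB2HSV)
k=cv2.inRange(hsv,(25,100,80),(50,255,255));k[:, :260]=0;k[:,330:]=0
n=np.argwhere(k);print("green",len(n),n.mean(0),back(env.camera_model("top"),n.mean(0)[::-1],28))
E
```

```text
time_s: 11.1
ee_pos: [363.8, -321.4, 222.9]
force: [0.0, -0.3, 0.0]
[ 363.76408298 -321.44785726  222.85326204]
214 [160, 202, 176, 124, 107, 127, 127, 126, 125, 116, 97, 139, 139, 152, 155, 154, 153, 152, 155, 152, 153, 152, 154, 121, 82]
220 [207, 182, 105, 125, 110, 127, 127, 128, 125, 127, 134, 123, 123, 151, 144, 136, 152, 150, 153, 151, 143, 84, 86, 83, 84]
226 [31, 32, 88, 125, 138, 140, 128, 127, 126, 129, 136, 135, 142, 125, 124, 123, 153, 144, 95, 85, 86, 85, 83, 84, 68]
232 [206, 192, 78, 29, 45, 137, 128, 154, 131, 126, 127, 138, 140, 132, 136, 126, 123, 86, 58, 86, 86, 85, 83, 85, 56]
238 [204, 204, 202, 203, 182, 44, 32, 51, 120, 131, 155, 129, 126, 127, 105, 72, 103, 70, 80, 83, 84, 86, 85, 83, 71]
244 [204, 204, 206, 206, 207, 204, 206, 152, 33, 32, 68, 121, 131, 150, 56, 127, 115, 71, 84, 86, 85, 84, 45, 24, 16]
250 [202, 203, 202, 206, 205, 203, 203, 205, 205, 202, 122, 32, 28, 102, 47, 71, 114, 67, 87, 80, 27, 14, 15, 17, 79]
256 [209, 208, 203, 203, 206, 204, 203, 205, 205, 204, 207, 203, 190, 70, 24, 39, 53, 45, 18, 19, 21, 25, 106, 119, 115]
262 [187, 222, 217, 207, 204, 205, 208, 202, 204, 204, 204, 203, 203, 202, 204, 181, 42, 26, 27, 47, 115, 118, 120, 118, 136]
268 [134, 143, 169, 204, 222, 213, 208, 205, 206, 205, 206, 204, 204, 204, 204, 206, 205, 206, 207, 204, 203, 123, 153, 196, 156]
274 [139, 135, 122, 133, 147, 179, 218, 221, 208, 208, 207, 203, 206, 205, 205, 205, 207, 204, 205, 206, 204, 204, 204, 205, 196]
green 34 [211.64705882 293.64705882] [461.64962064   3.71032939  28.        ]
```

The door edge at column ~370 matches θ = 0. Now to the level.

```bash

python3 -m jog '{"jaw":[60,60,60,60,60,60,60,60,60,60],"slide":[[0.98,0.295,0],[0.98,0.295,0],[0.98,0.295,0],[0.98,0.295,0],[0.98,0.295,0],[0.98,0.295,0],[0.98,0.295,0],[0.98,0.295,0],[0.98,0.295,0],[0.98,0.295,0]],"spin":[0,0,0,0,0,0,0,0,0,0]}'| egrep 'time|pos|force: \['
python3 -m jog '{"jaw":[60,60,60,60,60],"slide":[[0.98,0.295,0],[0,0,0.9],[0,0,0.9],[0,0,0.9],[0,0,0.5]],"spin":[0,0,0,0,0.4]}'| egrep 'time|pos|rot|force: \['
python3 - <<'E'
from h import *
s=env.state();m=env.camera_model("wrist");w=env.grab_frame("wrist");cv2.imwrite("pics/w4.png",w[:,:,::-1])
k=cv2.inRange(cv2.cvtColor(w,cv2.COLOR_RGB2HSV),(25,100,60),(50,255,255))
n=np.argwhere(k)[:,::-1].astype(np.float32);print(len(n),n.mean(0),back(m,n.mean(0),28),cv2.minAreaRect(n))
P=np.array([back(m,q,28)[:2] for q in n]);u,S,v=np.linalg.svd(P-P.mean(0),full_matrices=False);print(v[0],np.degrees(np.arctan2(v[0][1],v[0][0])),P.min(0),P.max(0))
print(proj(m,[[465,75,30],[457,-72,30]]).round())
E
```

```text
time_s: 12.2
ee_pos: [452.1, -25.6, 220.5]
force: [-0.5, -0.8, -0.5]
time_s: 12.7
ee_pos: [459.3, 2.7, 122.4]
ee_rot: [-179.8, -0.0, 86.7]
force: [-0.0, 0.1, 0.4]
439 [327.0296  188.58769] [465.50001626   3.98436637  28.        ] ((366.5010681152344, 232.981201171875), (160.5364532470703, 34.925872802734375), 48.23970031738281)
[ 0.55190953 -0.83390399] -56.50188638993733 [ 455.12361764 -126.89145168] [590.47041373  30.2691444 ]
[[323. 124.]
 [323. 250.]]
```

```bash
python3 - <<'E'
from h import *
m=env.camera_model("wrist");w=cv2.imread("pics/w4.png")
k=cv2.inRange(cv2.cvtColor(w,cv2.COLOR_BGR2HSV),(25,100,60),(50,255,255))
N,l,st,c=cv2.connectedComponentsWithStats(k)
for i in range(1,N):
    if st[i,4]>15:
        P=np.array([back(m,q[::-1],28)[:2] for q in np.argwhere(l==i)]);v=np.linalg.svd(P-P.mean(0),full_matrices=False)[2]
        print(st[i],c[i].round(1),P.mean(0),P.min(0),P.max(0),np.degrees(np.arctan2(v[0][1],v[0][0])))
g=w.mean(-1).astype(int)
for r in range(110,262,10): print(r,g[r,290:360:3].tolist())
E
```

```text
[319 166  14  43 431] [325.1 186.9] [461.86611188   6.24412106] [453.57294545 -18.95339768] [470.54622174  30.51603925] -94.82287120452736
110 [240, 237, 237, 236, 236, 236, 236, 235, 234, 234, 234, 234, 234, 234, 234, 234, 235, 236, 235, 235, 235, 235, 235, 235]
120 [237, 237, 236, 235, 236, 235, 234, 235, 235, 135, 49, 47, 50, 51, 54, 59, 212, 235, 235, 235, 236, 236, 237, 235]
130 [236, 235, 235, 236, 235, 234, 234, 232, 233, 229, 234, 235, 234, 236, 238, 231, 159, 231, 236, 236, 236, 235, 236, 235]
140 [237, 236, 235, 235, 234, 235, 233, 234, 234, 231, 233, 236, 234, 235, 236, 233, 147, 156, 237, 237, 235, 235, 236, 236]
150 [236, 236, 235, 236, 234, 235, 234, 234, 235, 234, 232, 236, 232, 234, 235, 229, 145, 149, 149, 233, 236, 235, 236, 236]
160 [236, 237, 237, 236, 235, 235, 235, 235, 236, 237, 231, 235, 234, 233, 234, 224, 148, 149, 196, 236, 236, 236, 235, 236]
170 [238, 237, 236, 235, 235, 235, 235, 235, 235, 109, 82, 141, 141, 117, 47, 85, 150, 147, 206, 237, 236, 235, 235, 236]
180 [237, 236, 237, 235, 237, 237, 236, 235, 236, 106, 80, 100, 95, 80, 36, 107, 150, 147, 233,
[... 319 characters left out ...]
 235, 241, 243, 244, 244, 240, 153, 187, 236, 235, 236, 236, 236, 235, 163]
220 [236, 236, 236, 235, 236, 237, 236, 235, 236, 229, 231, 233, 232, 233, 229, 159, 148, 233, 236, 236, 235, 235, 161, 197]
230 [236, 235, 235, 235, 236, 236, 235, 236, 236, 231, 232, 234, 231, 234, 231, 149, 149, 163, 236, 235, 235, 164, 198, 206]
240 [236, 236, 236, 235, 236, 237, 236, 236, 230, 232, 232, 232, 232, 234, 228, 146, 147, 196, 237, 236, 190, 194, 202, 206]
250 [235, 235, 237, 235, 236, 236, 235, 235, 236, 236, 234, 150, 149, 150, 148, 151, 148, 226, 235, 235, 194, 195, 199, 202]
260 [235, 235, 236, 235, 236, 235, 236, 234, 237, 235, 236, 235, 237, 237, 237, 235, 236, 236, 235, 230, 210, 208, 198, 180]
```

```bash

python3 -m jog '{"jaw":[60,60,60,60,60],"slide":[[0.1,0.07,0.9],[0,0,0.9],[0,0,0.9],[0,0,0.9],[0,0,0]],"spin":[0,0,0,0,0]}'| egrep 'time|pos|rot|force: \['
python3 -m jog '{"jaw":[60,60],"slide":[[0,0,0.15],[0,0,0.15]],"spin":[0,0]}'| egrep 'pos|force: \['
python3 -m jog '{"jaw":[60,60],"slide":[[0,0,0.1],[0,0,0]],"spin":[0,0]}'| egrep 'pos|force: \['
```

```text
time_s: 13.25
ee_pos: [460.3, 5.4, 14.5]
ee_rot: [-179.6, 0.0, 86.8]
force: [-0.8, 0.2, 0.3]
ee_pos: [464.4, 5.2, 9.2]
force: [0.3, -0.8, -0.5]
ee_pos: [463.1, 5.2, 5.5]
force: [0.4, -0.1, 0.5]
```

```bash

python3 -m jog '{"jaw":[60,60],"slide":[[0,0,0.15],[0,0,0]],"spin":[0,0]}'| egrep 'pos|force: \['
python3 -m jog '{"jaw":[60,60],"slide":[[0,0,0.15],[0,0,0]],"spin":[0,0]}'| egrep 'pos|force: \['
python3 - <<'E'
from h import *
s=env.state();w=env.grab_frame("wrist");cv2.imwrite("pics/w5.png",w[:,:,::-1]);f=env.grab_frame("scene");cv2.imwrite("pics/d6.png",f[:,:,::-1])
g=w.astype(int).mean(-1).astype(int)
for r in range(196,260,5): print(r,g[r,230:420:7].tolist())
m=env.camera_model("wrist");t=s["ee_pos"]
print(s["gripper_width"],[(a,proj(m,t+np.array([[dx,y,a] for dx in(-30,30) for y in(0,16)])).round().tolist()) for a in(0,40)])
E
```

```text
ee_pos: [462.6, 5.2, 0.5]
force: [0.3, -0.0, 0.3]
ee_pos: [462.4, 5.2, -4.3]
force: [0.6, -0.8, 0.0]
196 [81, 88, 88, 241, 237, 236, 237, 236, 235, 235, 235, 234, 230, 234, 233, 231, 147, 147, 236, 236, 237, 236, 236, 217, 191, 204, 207, 191]
201 [64, 66, 136, 241, 238, 237, 236, 236, 235, 236, 236, 233, 227, 231, 232, 231, 147, 147, 235, 235, 236, 235, 237, 161, 194, 203, 194, 193]
206 [62, 58, 176, 241, 238, 237, 235, 237, 235, 236, 235, 226, 64, 143, 122, 24, 146, 151, 235, 235, 235, 236, 235, 162, 203, 205, 193, 191]
211 [62, 71, 224, 241, 238, 237, 236, 236, 237, 236, 236, 227, 78, 141, 120, 23, 150, 148, 235, 236, 236, 236, 236, 183, 206, 206, 191, 191]
216 [49, 52, 234, 241, 239, 237, 234, 235, 236, 237, 236, 229, 84, 139, 116, 24, 149, 150, 236, 236, 237, 237, 234, 191, 203, 206, 195, 195]
221 [55, 55, 238, 241, 238, 93, 36, 236, 235, 236, 236, 219, 81, 140, 120, 33, 150, 151, 235, 236, 40, 93, 182, 194, 203, 205, 192, 195]
226 [60, 64, 239, 241, 164, 94, 40, 237, 236, 237, 236, 220, 84, 75, 73, 23, 150, 156, 236, 236, 31, 76, 94, 204, 203, 198, 193, 195]
231 [55, 51, 239, 23
[... 233 characters left out ...]
 192, 192, 193]
241 [70, 73, 240, 97, 97, 40, 22, 233, 235, 237, 236, 217, 87, 239, 196, 21, 150, 237, 235, 236, 29, 32, 70, 96, 135, 194, 194, 192]
246 [65, 73, 96, 94, 67, 34, 24, 232, 235, 228, 186, 218, 88, 212, 113, 29, 154, 235, 235, 235, 27, 27, 45, 95, 97, 192, 195, 178]
251 [74, 82, 96, 95, 41, 19, 23, 215, 236, 210, 148, 220, 92, 79, 86, 26, 146, 236, 236, 236, 29, 30, 41, 94, 94, 101, 193, 28]
256 [125, 94, 97, 94, 46, 24, 25, 187, 235, 191, 149, 202, 99, 141, 109, 35, 153, 235, 235, 236, 26, 29, 37, 67, 94, 93, 194, 31]
59.956595377236646 [(0, [[284.0, 223.0], [282.0, 204.0], [358.0, 219.0], [357.0, 200.0]]), (40, [[276.0, 245.0], [273.0, 223.0], [365.0, 240.0], [365.0, 218.0]])]
```

Finger separation in the wrist picture confirms the tips are 40 mm behind the reported TCP. I descend to about −30 and grip.

```bash

python3 -m jog '{"jaw":[60,60,60],"slide":[[0,0,0.3],[0,0,0.3],[0,0,0]],"spin":[0,0,0]}'| egrep 'pos|force: \['
python3 -m jog '{"jaw":[60,60],"slide":[[0,0,0.25],[0,0,0]],"spin":[0,0]}'| egrep 'pos|force: \['
python3 -m jog '{"jaw":[15,15,15,15,15,15,15],"slide":[[0,0,0],[0,0,0],[0,0,0],[0,0,0],[0,0,0],[0,0,0],[0,0,0]],"spin":[0,0,0,0,0,0,0]}' 20
```

```text
ee_pos: [461.4, 5.2, -23.3]
force: [-0.3, 0.3, 0.2]
ee_pos: [462.1, 5.2, -30.3]
force: [0.1, -0.5, 0.0]
time_s: 15.35
ee_pos: [462.9, 5.2, -29.2]
ee_rot: [180.0, -0.0, 86.8]
force: [-1.2, 0.4, 2.1]
gripper_width: 21.9
gripper_force: 20.0
```

```bash

python3 -m jog '{"jaw":[15,15,15,15,15,15,15,15,15,15],"slide":[[0,0,-0.3],[0,0,-0.9],[0,0,-0.95],[0,0,-0.95],[0,0,-0.95],[0,0,-0.95],[0,0,-0.95],[0,0,-0.95],[0,0,-0.95],[0,0,-0.3]],"spin":[0,0,0,0,0,0,0,0.5,0.5,0.5]}'| egrep 'time|pos|rot|force: \[|width'
python3 -m jog '{"jaw":[15,15,15,15,15,15],"slide":[[-0.869,0.408,0],[-0.869,0.408,0],[-0.869,0.408,0],[-0.869,0.408,0],[-0.869,0.408,0],[-0.869,0.408,0]],"spin":[0,0,0,0,0,0]}'| egrep 'pos|force: \['
python3 -m jog '{"jaw":[15,15,15,15,15,15,15,15],"slide":[[-0.869,0.408,0],[-0.869,0.408,0],[-0.869,0.408,0],[-0.869,0.408,0],[-0.869,0.408,0],[-0.869,0.408,0],[0,0,0],[0,0,0]],"spin":[0,0,0,0,0,0,0,0]}'
```

```text
time_s: 16.35
ee_pos: [463.9, 5.2, 218.4]
ee_rot: [179.7, -0.1, 74.6]
force: [-0.0, -0.2, -3.5]
gripper_width: 22.0
ee_pos: [492.0, -166.0, 215.1]
force: [0.3, 0.1, -2.0]
time_s: 17.75
ee_pos: [521.8, -335.1, 214.5]
ee_rot: [-179.9, -0.1, 74.7]
force: [-0.9, -0.5, -3.3]
gripper_width: 21.7
gripper_force: 20.0
```

```bash

python3 -m jog '{"jaw":[15,15,15,15],"slide":[[0,0,0.7],[0,0,0.6],[0,0,0.25],[0,0,0]],"spin":[0,0,0,0]}'| egrep 'pos|force: \['
python3 -m jog '{"jaw":[15,15],"slide":[[0,0,0.1],[0,0,0]],"spin":[0,0]}'| egrep 'pos|force: \['
python3 -m jog '{"jaw":[15,15],"slide":[[0,0,0.06],[0,0,0]],"spin":[0,0]}'| egrep 'pos|force: \['
```

```text
ee_pos: [521.7, -333.9, 167.7]
force: [-0.2, 0.6, -2.8]
ee_pos: [522.8, -335.2, 166.4]
force: [-0.6, 0.2, -2.5]
ee_pos: [522.5, -335.3, 164.1]
force: [0.4, -0.6, -2.8]
```

```bash

python3 -m jog '{"jaw":[15,15],"slide":[[0,0,0.07],[0,0,0]],"spin":[0,0]}'| egrep 'pos|force: \['
python3 -m jog '{"jaw":[15,15],"slide":[[0,0,0.05],[0,0,0]],"spin":[0,0]}'| egrep 'pos|force: \['
python3 -m jog '{"jaw":[15,15],"slide":[[0,0,0.05],[0,0,0]],"spin":[0,0]}'| egrep 'pos|force: \['
```

```text
ee_pos: [522.3, -335.2, 161.5]
force: [1.4, 0.1, -3.1]
ee_pos: [522.5, -335.3, 160.4]
force: [-0.6, 0.3, -1.7]
ee_pos: [522.5, -335.2, 160.2]
force: [-1.4, 1.8, 4.4]
```

```bash

python3 -m jog '{"jaw":[60,60,60,60,60,60,60,60,60,60],"slide":[[0,0,0],[0,0,0],[0,0,0],[0,0,-0.4],[0,0,-0.6],[0,0,-0.5],[0,0,0],[0,0,0],[0,0,0],[0,0,0]],"spin":[0,0,0,0,0,0,0,0,0,0]}'| egrep 'time|pos|width|force: \['
python3 -m jog '{"jaw":[60,60,60,60,60,60],"slide":[[0,0,0],[0,0,0],[0,0,0],[0,0,0],[0,0,0],[0,0,0]],"spin":[0,0,0,0,0,0]}'| egrep 'time|pos'
cat > bub.py <<'E'
from h import *
import sys
n=sys.argv[1]
s=env.state();m=env.camera_model("wrist");w=env.grab_frame("wrist");cv2.imwrite(f"pics/{n}.png",w[:,:,::-1])
ctr=np.array([float(sys.argv[2]),float(sys.argv[3]),217.]);a=np.radians(74.8);ax=np.array([np.cos(a),np.sin(a),0]);ay=np.array([np.sin(a),-np.cos(a),0])
# rectify: rows along level x (+cab y up), cols across; 8 px/mm
H=[];px=8
src=proj(m,[ctr+i*ax*40+j*ay*20 for i,j in((1,-1),(1,1),(-1,1),(-1,-1))]).astype(np.float32)
dst=np.float32([[0,0],[0,320],[640,320],[640,0]])  # col 0 = +40 (knob end)
r=cv2.warpPerspective(w[:,:,::-1],cv2.getPerspectiveTransform(src,dst),(640,320),flags=cv2.INTER_CUBIC)
cv2.imwrite(f"pics/{n}r.png",r)
print(src.tolist())
g=r.mean(-1).astype(int)
print("across@col320",g[::16,320].tolist())
hs=cv2.cvtColor(r,cv2.COLOR_BGR2HSV)
k=cv2.inRange(hs,(22,80,40),(55,255,255));print("green rows",np.where(k.sum(1)>255*60)[0][[0,-1]],"cols",np.where(k.sum(0)>255*20)[0][[0,-1]])
E
python3 bub.py b1 522.5 -335.2
```

```text
time_s: 20.15
ee_pos: [522.0, -335.0, 202.7]
force: [-1.1, -0.2, 0.1]
gripper_width: 60.0
time_s: 20.75
ee_pos: [522.5, -335.2, 203.8]
[[293.368408203125, 176.14678955078125], [348.6611328125, 176.1339874267578], [345.92364501953125, 273.12042236328125], [296.40679931640625, 273.1296081542969]]
across@col320 [195, 188, 193, 192, 187, 159, 30, 58, 135, 151, 198, 183, 113, 84, 27, 31, 105, 115, 116, 112]
green rows [109 222] cols [111 529]
```

```bash
python3 - <<'E'
import cv2,numpy as np
r=cv2.imread("pics/b1r.png").astype(int)
for a,b in((115,140),(145,170),(175,200),(200,222)):
    print(a,[f"{int(40-c/8)}:{r[a:b,c-4:c+4].mean((0,1)).astype(int).tolist()}" for c in range(8,640,8*2)])
g=r.mean(-1)[150:190].mean(0); print(g[::4].astype(int).tolist())
E
```

```text
115 ['39:[227, 234, 235]', '37:[227, 234, 236]', '35:[227, 234, 235]', '33:[227, 234, 235]', '31:[227, 234, 235]', '29:[227, 234, 234]', '27:[213, 219, 220]', '25:[42, 98, 90]', '23:[28, 172, 151]', '21:[28, 180, 157]', '19:[31, 182, 160]', '17:[31, 181, 160]', '15:[32, 182, 161]', '13:[33, 184, 162]', '11:[28, 128, 113]', '9:[29, 157, 138]', '7:[29, 184, 162]', '5:[30, 184, 161]', '3:[29, 184, 162]', '1:[30, 185, 162]', '-1:[32, 185, 162]', '-3:[68, 191, 174]', '-5:[91, 195, 182]', '-7:[100, 186, 177]', '-9:[89, 146, 139]', '-11:[71, 192, 175]', '-13:[34, 187, 164]', '-15:[28, 191, 166]', '-17:[29, 192, 168]', '-19:[29, 191, 168]', '-21:[27, 189, 165]', '-23:[24, 142, 125]', '-25:[43, 68, 65]', '-27:[178, 186, 186]', '-29:[157, 164, 165]', '-31:[140, 147, 148]', '-33:[136, 143, 143]', '-35:[136, 143, 144]', '-37:[133, 139, 140]', '-39:[84, 84, 86]']
145 ['39:[227, 234, 235]', '37:[227, 234, 235]', '35:[227, 233, 235]', '33:[227, 233, 235]', '31:[227, 234, 235]', '29:[227, 233, 234]', '27:[212, 219, 220]', '25:[46, 208, 183]', '23:[30, 211, 185]', '21:[30, 211, 185]', '19:[31, 212, 1
[... 2437 characters left out ...]
, 231, 231, 231, 231, 232, 232, 232, 215, 188, 165, 146, 138, 135, 135, 135, 135, 135, 136, 136, 135, 136, 136, 136, 136, 135, 134, 135, 136, 136, 136, 136, 135, 136, 136, 136, 135, 136, 137, 136, 132, 106, 76, 64, 82, 118, 134, 136, 135, 134, 135, 135, 136, 137, 136, 135, 135, 135, 135, 132, 136, 148, 177, 205, 230, 243, 246, 246, 245, 244, 243, 243, 242, 241, 240, 240, 239, 238, 238, 237, 236, 236, 234, 233, 231, 228, 225, 218, 210, 191, 171, 153, 142, 137, 134, 133, 134, 135, 136, 136, 135, 134, 134, 134, 134, 134, 135, 135, 135, 134, 132, 132, 136, 153, 179, 213, 234, 244, 237, 234, 231, 230, 231, 231, 231, 230, 221, 209, 199, 194, 188, 183, 181, 178, 175, 169, 164, 141, 116, 94, 84, 85]
```

Rectified vial profile: the lines are at +9.5 and −9.2 mm and the bubble runs from about −0.5 to −14, centred at −7.2 mm (away from the knob). I want about +1 before the push, so 8.2/4.5 = 1.82 rad = 104° clockwise.

```bash

python3 -m jog '{"jaw":[60,60,60,60,60,60,60,60,60,60],"slide":[[0,0,-0.45],[0,0,-0.4],[0.85,-0.17,0],[0.85,-0.17,0],[0.85,-0.17,0],[0.85,-0.17,0],[0.85,-0.17,0],[0.85,-0.15,0],[0,0,0],[0,0,0]],"spin":[0,0,0,0,0,0,0,0,0,0]}'| egrep 'time|pos|rot|force: \['
python3 -m jog '{"jaw":[60,60,60,60,60],"slide":[[0,0,0.6],[0,0,0.6],[0,0,0.6],[0,0,0.4],[0,0,0]],"spin":[0,0,0,0,0]}'| egrep 'time|pos|rot|force: \['
python3 -m jog '{"jaw":[30,30,30,30,30],"slide":[[0,0,0],[0,0,0],[0,0,0],[0,0,0],[0,0,0]],"spin":[0,0,0,0,0]}' 25
```

```text
time_s: 21.8
ee_pos: [533.9, -179.8, 229.9]
ee_rot: [179.9, 0.0, 74.9]
force: [0.0, 0.1, -0.4]
time_s: 22.3
ee_pos: [532.5, -180.3, 161.6]
ee_rot: [-179.8, -0.0, 74.7]
force: [-0.2, -0.7, -0.5]
time_s: 22.8
ee_pos: [536.5, -180.8, 164.3]
ee_rot: [179.6, 0.0, 74.8]
force: [5.7, -2.2, -2.2]
gripper_width: 37.5
gripper_force: 25.0
```

```bash

python3 -m jog '{"jaw":[30,30,30,30,30,30,30],"slide":[[0,0,0],[0,0,0],[0,0,0],[0,0,0],[0,0,0],[0,0,0],[0,0,0]],"spin":[0.93,0.93,0.93,0.93,0.93,0.93,0.93]}'| egrep 'time|pos|rot|force: \['
python3 -m jog '{"jaw":[30,30,30,30,30,30,30,30,30],"slide":[[0,0,0],[0,0,0],[0,0,0],[0,0,0],[0,0,0],[0,0,0],[0,0,0],[0,0,0],[0,0,0]],"spin":[0.93,0.93,0.93,0.93,0.93,0.93,0.93,0,0]}'| egrep 'time|pos|rot|force: \[|width'
```

```text
time_s: 23.5
ee_pos: [533.3, -179.4, 164.2]
ee_rot: [-180.0, -0.0, 22.5]
force: [-2.3, 2.8, 2.3]
time_s: 24.4
ee_pos: [533.1, -176.6, 164.3]
ee_rot: [-179.8, 0.2, -29.4]
force: [-1.7, 8.0, 4.7]
gripper_width: 37.6
```

```bash

python3 -m jog '{"jaw":[60,60,60,60,60,60,60,60,60],"slide":[[0,0,0],[0,0,0],[0,0,0],[0,0,-0.7],[0,0,-0.8],[0,0,-0.7],[0,0,0],[0,0,0],[0,0,0]],"spin":[0,0,0,0,0,0,-0.9,-0.83,0]}'| egrep 'time|pos|rot|force: \[|width'
python3 -m jog '{"jaw":[91,91,91,91,91,91,91,91,91],"slide":[[0.17,0.85,0],[0.17,0.85,0],[0.17,0.85,0],[0.17,0.85,0],[0.16,0.85,0],[0.16,0.85,0],[0,0,0.4],[0,0,0],[0,0,0]],"spin":[0,0,0,0,0,0,0,0,0]}'| egrep 'time|pos|rot|force: \[|width'
cat >> bub.py <<'E'
r=r.astype(int);R2=r[145:195,:,0].mean(0);G=r[145:195].mean(-1).mean(0)
print((G[::4]).astype(int).tolist())
b=R2>115; idx=np.where(b[120:520])[0]+120
print("bubble edges mm",40-idx.min()/8,40-idx.max()/8,"mid",40-(idx.min()+idx.max())/16)
E
python3 bub.py b2 522.5 -335.2
```

```text
time_s: 25.3
ee_pos: [533.7, -180.1, 229.4]
ee_rot: [180.0, -0.0, -15.6]
force: [0.2, -0.1, -0.9]
gripper_width: 60.2
time_s: 26.2
ee_pos: [521.3, -334.2, 216.5]
ee_rot: [-179.9, 0.1, -15.6]
force: [-0.5, -0.3, -0.6]
gripper_width: 91.0
[[275.6971435546875, 242.58631896972656], [272.870361328125, 196.4830780029297], [374.4230651855469, 195.89474487304688], [372.0599060058594, 242.07354736328125]]
across@col320 [193, 197, 192, 196, 199, 193, 193, 98, 206, 241, 238, 237, 187, 86, 72, 29, 22, 25, 93, 128]
green rows [118 238] cols [123 541]
[231, 231, 231, 231, 231, 231, 231, 231, 231, 231, 231, 230, 230, 230, 230, 230, 230, 230, 230, 230, 230, 229, 229, 229, 229, 230, 231, 231, 227, 206, 173, 143, 130, 126, 128, 131, 133, 134, 134, 134, 134, 134, 134, 133, 133, 132, 131, 130, 130, 130, 132, 133, 133, 133, 135, 135, 134, 134, 134, 134, 135, 133, 123, 101, 79, 89, 128, 167, 201, 213, 222, 226, 228, 231, 232, 232, 231, 231, 231, 231, 231, 230, 228, 228, 226, 224, 222, 218, 215, 210, 204, 198, 189, 179, 164, 151, 142, 135, 134, 131, 121, 103, 85, 80, 96, 119, 129, 135, 134, 134, 133, 133, 134, 134, 134, 133, 133, 133, 133, 133, 133, 133, 133, 133, 133, 133, 132, 132, 133, 133, 133, 131, 129, 131, 147, 171, 203, 224, 231, 231, 229, 229, 229, 229, 229, 229, 229, 229, 229, 229, 229, 229, 229, 229, 229, 229, 229, 229, 229, 228]
bubble edges mm 25.0 -7.0 mid 9.0
```

Lines at indices 64 and 103, bubble from 67 to 93.5: offset about +1.7 mm toward the knob. That's right for a push of about 15 N. I descend onto both shoulders with the fingers open.

```bash

python3 -m jog '{"jaw":[91,91,91,91,91],"slide":[[0.04,0.03,0.4],[0,0,0.4],[0,0,0.13],[0,0,0],[0,0,0]],"spin":[0,0,0,0,0]}'| egrep 'time|pos|rot|force: \['
python3 bub.py b3 522.5 -335.2 | tail -2
python3 -m jog '{"jaw":[91,91],"slide":[[0,0,0.1],[0,0,0]],"spin":[0,0]}'| egrep 'pos|force: \['
python3 -m jog '{"jaw":[91,91],"slide":[[0,0,0.07],[0,0,0]],"spin":[0,0]}'| egrep 'pos|force: \['
```

```text
time_s: 26.75
ee_pos: [522.6, -336.3, 189.3]
ee_rot: [-180.0, -0.0, -15.5]
force: [0.3, -0.9, 0.9]
[141, 141, 140, 140, 140, 141, 141, 141, 141, 140, 141, 141, 141, 140, 140, 140, 141, 141, 141, 141, 141, 142, 141, 141, 141, 142, 141, 141, 139, 135, 125, 108, 93, 84, 83, 87, 89, 90, 93, 100, 108, 114, 117, 119, 120, 122, 123, 125, 127, 128, 130, 132, 132, 133, 133, 133, 133, 133, 133, 133, 134, 129, 117, 90, 77, 93, 131, 171, 198, 210, 218, 220, 222, 226, 228, 228, 228, 229, 230, 229, 229, 228, 227, 225, 224, 222, 219, 215, 211, 208, 202, 195, 187, 176, 160, 147, 138, 134, 133, 132, 124, 100, 72, 75, 101, 126, 133, 134, 133, 133, 132, 132, 132, 133, 133, 132, 133, 133, 132, 132, 132, 132, 133, 133, 133, 133, 132, 132, 132, 132, 133, 131, 129, 127, 135, 158, 193, 223, 235, 232, 229, 228, 228, 229, 229, 229, 229, 229, 229, 229, 229, 229, 228, 228, 229, 229, 229, 229, 229, 229]
bubble edges mm 25.0 -6.875 mid 9.0625
ee_pos: [522.4, -336.3, 186.2]
force: [0.6, -0.2, -0.1]
ee_pos: [522.3, -336.3, 184.0]
force: [0.5, 0.6, 0.8]
```

```bash

python3 -m jog '{"jaw":[91,91],"slide":[[0,0,0.07],[0,0,0]],"spin":[0,0]}'| egrep 'pos|force: \['
python3 -m jog '{"jaw":[91,91],"slide":[[0,0,0.06],[0,0,0]],"spin":[0,0]}'| egrep 'pos|force: \['
python3 -m jog '{"jaw":[91,91],"slide":[[0,0,0.05],[0,0,0]],"spin":[0,0]}'| egrep 'pos|force: \['
```

```text
ee_pos: [522.6, -336.5, 182.6]
force: [-0.1, 0.1, 2.6]
ee_pos: [522.8, -336.4, 182.5]
force: [-2.3, 0.1, 10.6]
ee_pos: [522.9, -336.4, 182.5]
force: [-2.6, 2.0, 14.5]
```

```bash

python3 -m jog '{"jaw":[91,91,91,91,91,91,91,91,91,91],"slide":[[0,0,0.04],[0,0,0],[0,0,0],[0,0,0],[0,0,0],[0,0,0],[0,0,0],[0,0,0],[0,0,0],[0,0,0]],"spin":[0,0,0,0,0,0,0,0,0,0]}'| egrep 'time|pos|force: \['
python3 -m jog '{"jaw":[91,91,91,91,91,91,91,91,91,91],"slide":[[0,0,0],[0,0,0],[0,0,0],[0,0,0],[0,0,0],[0,0,0],[0,0,0],[0,0,0],[0,0,0],[0,0,0]],"spin":[0,0,0,0,0,0,0,0,0,0]}'| egrep 'time|pos|force: \['
python3 bub.py b4 522.5 -335.2 | tail -2
python3 - <<'E'
import cv2,numpy as np
a=cv2.imread("pics/b4.png")[100:300,160:480];b=cv2.imread("pics/b4r.png")
cv2.imwrite("pics/last.png",np.vstack([cv2.resize(a,(512,320)),cv2.resize(b,(512,256))]))
E
```

```text
time_s: 28.8
ee_pos: [522.9, -336.4, 182.4]
force: [-5.0, 3.2, 20.0]
time_s: 29.8
ee_pos: [522.9, -336.4, 182.5]
force: [-4.2, 2.6, 19.8]
[141, 141, 141, 141, 141, 141, 141, 141, 141, 140, 141, 141, 140, 140, 141, 141, 141, 140, 140, 141, 141, 141, 141, 141, 141, 141, 141, 141, 139, 131, 114, 96, 86, 85, 92, 101, 106, 108, 109, 111, 114, 115, 116, 118, 120, 123, 125, 126, 128, 130, 132, 133, 133, 134, 134, 134, 134, 134, 134, 134, 132, 128, 108, 82, 70, 87, 117, 149, 174, 197, 211, 217, 220, 222, 225, 227, 229, 230, 229, 230, 230, 229, 229, 228, 227, 225, 223, 220, 216, 212, 209, 203, 196, 189, 180, 167, 153, 142, 135, 127, 115, 88, 71, 81, 109, 126, 134, 134, 133, 133, 133, 133, 133, 133, 133, 132, 132, 133, 132, 132, 132, 132, 132, 133, 133, 132, 133, 132, 131, 132, 132, 130, 128, 128, 140, 173, 211, 232, 236, 230, 229, 229, 229, 229, 229, 229, 229, 229, 229, 229, 229, 229, 229, 229, 229, 229, 229, 229, 229, 229]
bubble edges mm 5.875 -7.625 mid -0.875
```

View pics/last.png

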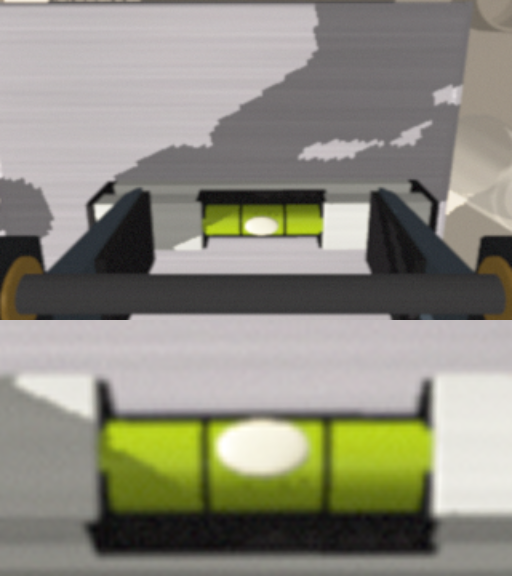

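The picture shows the fingers pressing on both shoulders. The bubble spans 215–309 between the lines at 207 and 326, about 0.7 mm off centre under a steady 20 N. I hand it in.

```bash
python3 -c "
from workcell import env
s=env.state();print(s['time_s'],s['force']);print(env.job_done())"
```

```text
29.85 [-4.88112152  2.03781731 19.09631621]
the job is handed in; nothing more can be done
None
```

I shut the door onto its catch, laid the level on top, turned the knob about 104° clockwise, and handed in at about 30 s still pressing at about 19 N with the bubble about 0.7 mm off centre; I never moved toward the glass, cup or bowl, but took no final picture to check them.

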